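# Make up the block stand in the hat workshop

### The arm

A 6-joint arm with a two-finger parallel gripper is mounted at the origin on the work surface. World frame = base frame: x ahead of the robot, y to its left, z up, the work surface at z = 0. Lengths are in m, angles in degrees, forces in N, time in s.
With the tool pointing down it reaches from about 0.225 to 0.875 m from the base axis. Payload 3.4 kg.
Tool frame: the origin (TCP) lies midway between the tips of the shut fingers; the grasp point (between the pads) lies 19 mm behind it; z points along the fingers, y is the line along which they close (so a half turn about z gives the same grasp; the last joint's range is limited). The gripper opens to 85 mm and grips with 20 to 120 N. Pads are 22 mm wide; open, the fingers measure 114 mm over their backs; the gripper's body (76 mm by 85 mm) begins 54 mm behind the grasp point. The pads swing forward as they close: fully open they stand 13 mm farther back than shut.
Start: joints at [-71.505, 15.808, 86.224, -0, 77.962, -6.933], TCP at [0.247, -0.519, 0.231] pointing down, gripper open.
Joint ranges: [-165.64, 165.64], [-43.16, 119.46], [12.63, 154.43], [-67.54, 247.53], [6.08, 155.33], [-154.97, 154.97]. Speed limits (degrees/s): [147.25, 147.25, 180, 180, 180, 180].

### API

Orientations are given as [roll, pitch, yaw] about the fixed x, y, z axes, in that order (R = Rz(yaw) Ry(pitch) Rx(roll)).
In Python, from rig import telemetry, vision, order, nets gives the robot as it stands.
- The arm moves only by the tool move_arm, never from a script. Its argument "series" is one flat list of numbers, 7 for each row, row after row: the opening, from 0 (shut) to 1 (fully open), then the shift along the tool's x, y, z in mm, then the turn, a rotation vector about the tool's x, y, z in rad. In form: [hand, dx, dy, dz, rx, ry, rz, hand, dx, dy, dz, rx, ry, rz, ...]. A call has 1 to 12 rows; each row is the pose to reach, as a shift and turn from the pose commanded when the call began, along the tool's axes at that moment; what a row does not reach only later rows make up. A row lasts 1/10 s, in which the tool goes at most 50 mm and 8.59 degrees, less where a joint would pass 70% of its speed; a pose out of reach is approached as far as the arm can. A call with a gripper value outside its range is refused whole. The fingers move at their own pace and stop on an object; "squeeze" is the grip in N (left out, the last holds). Time passes only in rows, so rows that repeat a pose let the fingers close. It gives the time, the measured TCP pose, the force, the opening and the grip force at its end, in the units of the state.
- telemetry.sense(): the state, without advancing time (a new reading comes with each control period).
- vision.capture(name): name is "side" or "top" or "wrist"; returns a dict with "pixels" (480x640x3 uint8, red, green, blue), "vfov" (degrees; the focal length in pixels is half the picture's height over the tangent of half this angle, whatever the lens; pixels are square), "cx", "cy" (the principal point, pixels), "R" (3x3) and "t" (3): a world point X has camera coordinates R X + t; the wrist camera has in their place "hand_eye" (4x4, takes a point from camera to tool coordinates, whose origin is the TCP and whose axes are the flange's). Camera axes: x right, y down, z forward; pixel columns grow to the right and rows downward; lengths in m; the calibration is good to about 2 mm. A picture is of the moment at which its call begins: read the wrist's pose just before it. There is no depth.
- order.sign_off(): hands the job in; it is judged then, once.
Trained networks look in the newest picture that a camera, given by its name, has taken for a name from the list of things; names that differ only in an ending like _2 or _b are one class to them, and where a whole thing is asked for, a point or a joint stands for the part that bears it (a point fixed in the world has none). Each returns a list of dicts, best first, with "score" (0 to 1); they miss things now and then, are a little off and sometimes report something else, mostly with a low value. They report only what shows in the picture. A call takes as long as a camera call. They do not tell look-alikes from the thing itself.
- nets.look_for(camera, target): "point" ([x, y, z] in m, in the coordinates of the camera as it stood for that picture, good to about 4 mm: the middle of the surface that is visible of it).
- nets.masks_of(camera, target): "region" (480x640 bool, what is visible of it).
- nets.tip_of(camera, target): "point" ([x, y, z] in m, in the coordinates of the camera as it stood for that picture, good to about 4 mm: a listed point, or the origin of a listed thing).
The state is a dict: "time_s": time; "q": joint angles; "qvel": joint speeds; "joint_efforts": joint torques, N m; "ee_pos": TCP position; "eef_rot": TCP orientation; "wrist_force": force on the tool from outside, world axes, zero at the start; "wrist_torque": the same for the moment, N m; "grip_width": opening from 0.0 (shut) to 1.0 (fully open); "grip_force": force on a finger pad.
Only numpy, scipy, OpenCV 4.12 (cv2) and the standard library are available. Lean on these libraries where they do the work, as an engineer would, in place of code of your own. Each camera call takes 0.05 s, during which the arm holds its last target. There are 200 camera calls.

### The job

Make up the block stand: take the three wooden posts from the rack and stand each fully home in one of the three sockets of the bench rail, then turn the rail's lock knob clockwise until it clicks over and stays. Only then put every small hat block that lies on the bench onto a post of its own, the post's tip in the block's hole and the block seated flat, and leave the other things on the bench where they are.

Things in the scene. Friction and masses are not known exactly. Their poses are not given: they have to be found in the camera images.
- rail: Fixed wooden beam 90 x 435 x 45 mm, long along its y, bolted to the bench: three post sockets in its top and a click knob near its -y end. Origin on its underside, below the middle socket; x away from the robot at yaw 0. A flat steel lock bar lies along its +x side; the knob slides its tabs 8 mm to -y, over the collars of posts that are home, which then cannot be lifted out.
- socket_1 (a point): Centre of the mouth of a socket in the rail's top, 45 mm above the bench (the one next to the knob; sockets 105 mm apart along the rail's y). Round upright brass-rimmed hole 16 mm across, 40 mm deep. Axes as the rail's. With the knob open, a lock-bar tab stands 21 to 33 mm to its +y, 10 to 14 mm above the rail's top.
- socket_2 (a point): Centre of the mouth of a socket in the rail's top, 45 mm above the bench (the middle one; sockets 105 mm apart along the rail's y). Round upright brass-rimmed hole 16 mm across, 40 mm deep. Axes as the rail's. With the knob open, a lock-bar tab stands 21 to 33 mm to its +y, 10 to 14 mm above the rail's top.
- socket_3 (a point): Centre of the mouth of a socket in the rail's top, 45 mm above the bench (the one farthest from the knob; sockets 105 mm apart along the rail's y). Round upright brass-rimmed hole 16 mm across, 40 mm deep. Axes as the rail's. With the knob open, a lock-bar tab stands 21 to 33 mm to its +y, 10 to 14 mm above the rail's top.
- lock_knob (a joint): Angle of the rail's lock knob, rad: 0 as found (open), 1.15 at its end stop (locked). Grows clockwise seen from above. It turns freely to about 0.4, then a sprung detent resists with about 0.25 N m until about 0.75 rad: past that it clicks and snaps on to 1.1 or more by itself and stays; let go before that and it springs back to 0.4.
- knob_grip (a point): Point on the knob's upright axis in the middle of its grip bar, 92 mm above the bench, 215 mm from the middle socket towards the rail's -y. Black grip bar 62 mm long along this frame's x, 14 mm wide along its y, 34 mm high (from 68 to 102 mm above the bench), on a 48 mm round hub; the frame turns with the knob.
- rack: Fixed wooden rack 264 x 75 x 45 mm (end cheeks 58 mm high) for the posts, long along its own x, with three holes 18 mm across and 40 mm deep, 75 mm apart along x, the middle one at its centre. Origin: centre of its underside.
- post_1: Turned post, upright in the rack; all three alike, 0.14 kg. Origin: centre of its collar's underside, z up the post. Below it a steel tenon 14 mm across, 36 mm long, end tapered; the collar, 36 mm across, 8 mm thick, rests on the rail's top when home; above it a wooden shaft 20 mm across up to z 78 mm, then a shoulder and a tip 14 mm across up to z 106 mm, end tapered.
- post_2: Turned post, upright in the rack; all three alike, 0.14 kg. Origin: centre of its collar's underside, z up the post. Below it a steel tenon 14 mm across, 36 mm long, end tapered; the collar, 36 mm across, 8 mm thick, rests on the rail's top when home; above it a wooden shaft 20 mm across up to z 78 mm, then a shoulder and a tip 14 mm across up to z 106 mm, end tapered.
- post_3: Turned post, upright in the rack; all three alike, 0.14 kg. Origin: centre of its collar's underside, z up the post. Below it a steel tenon 14 mm across, 36 mm long, end tapered; the collar, 36 mm across, 8 mm thick, rests on the rail's top when home; above it a wooden shaft 20 mm across up to z 78 mm, then a shoulder and a tip 14 mm across up to z 106 mm, end tapered.
- post_1_shoulder (a point): Centre of post_1's shoulder, 78 mm above its origin: where the underside of a block comes to rest when the tip is in the block's hole. Axes as the post's.
- post_2_shoulder (a point): Centre of post_2's shoulder, 78 mm above its origin: where the underside of a block comes to rest when the tip is in the block's hole. Axes as the post's.
- post_3_shoulder (a point): Centre of post_3's shoulder, 78 mm above its origin: where the underside of a block comes to rest when the tip is in the block's hole. Axes as the post's.
- block_round: Small wooden hat block, round, 66 mm across. Origin: centre of its flat underside on the hole's axis, z up. Underneath, on that axis, a blind hole 18 mm across and 32 mm deep. Sides upright for the lower 36 mm, above that a dome; height 50 mm; 0.15 to 0.25 kg.
- block_oval: Small wooden hat block, oval, 96 mm along its x and 62 mm along its y. Origin: centre of its flat underside on the hole's axis, z up. Underneath, on that axis, a blind hole 18 mm across and 32 mm deep. Sides upright for the lower 36 mm, above that a dome; height 50 mm; 0.15 to 0.25 kg.
- block_egg: Small wooden hat block, egg-shaped, 100 mm along its x (-48 to +52) and about 61 mm wide along its y, a little narrower towards +x. Origin: centre of its flat underside on the hole's axis, z up. Underneath, on that axis, a blind hole 18 mm across and 32 mm deep. Sides upright for the lower 36 mm, above that a dome; height 50 mm; 0.15 to 0.25 kg.
- block_square: Small wooden hat block, square with well rounded corners, 64 x 64 mm along its x and y. Origin: centre of its flat underside on the hole's axis, z up. Underneath, on that axis, a blind hole 18 mm across and 32 mm deep. Sides upright for the lower 36 mm, above that a dome; height 50 mm; 0.15 to 0.25 kg.
- pin_dish: Steel dish 84 mm across, 28 mm high; not part of the job. Origin: centre of its underside.
- spray_bottle: White bottle 60 mm across, 190 mm high; not part of the job. Origin: centre of its underside.
- hat_brush: Hat brush 150 x 45 x 36 mm, long along its x; not part of the job. Origin: centre of its underside.
- tolliker: Hatter's wooden hand tool 130 x 34 x 41 mm, long along its x; not part of the job. Origin: centre of its underside.
- tape_roll: Paper tape roll 84 mm across, 22 mm high, lying flat; not part of the job. Origin: centre of its underside.
- wax_tin: Tin 72 mm across, 45 mm high; not part of the job. Origin: centre of its underside.
- screwdriver: Screwdriver 200 mm long along its x, lying on the bench; not part of the job. Origin: below its middle.
Mind the look-alikes: they are no part of the job. Leave any green or orange look-alike of the block_round alone.

How it is judged (in metres and radians):
On the way, in this order (a step that is already met when the one before it is completed fails the run):
1. all three posts stand fully home in the rail's sockets, upright ((distance between post_1 and socket_1 below 0.004 m or distance between post_1 and socket_2 below 0.004 m or distance between post_1 and socket_3 below 0.004 m) and angle between each of post_1, post_2, post_3's own z axis and vertical below 0.05 rad and (distance between post_2 and socket_1 below 0.004 m or distance between post_2 and socket_2 below 0.004 m or distance between post_2 and socket_3 below 0.004 m) and (distance between post_3 and socket_1 below 0.004 m or distance between post_3 and socket_2 below 0.004 m or distance between post_3 and socket_3 below 0.004 m)), for 0.2 s.
2. the lock knob is turned past its click with the posts home and no block on a post yet (all of step 1 and value of joint lock_knob above 1 rad and not ((distance between block_round and post_1_shoulder below 0.006 m or distance between block_round and post_2_shoulder below 0.006 m or distance between block_round and post_3_shoulder below 0.006 m) and angle between block_round's own z axis and vertical below 0.08 rad) and not ((distance between block_oval and post_1_shoulder below 0.006 m or distance between block_oval and post_2_shoulder below 0.006 m or distance between block_oval and post_3_shoulder below 0.006 m) and angle between block_oval's own z axis and vertical below 0.08 rad) and not ((distance between block_egg and post_1_shoulder below 0.006 m or distance between block_egg and post_2_shoulder below 0.006 m or distance between block_egg and post_3_shoulder below 0.006 m) and angle between block_egg's own z axis and vertical below 0.08 rad) and not ((distance between block_square and post_1_shoulder below 0.006 m or distance between block_square and post_2_shoulder below 0.006 m or distance between block_square and post_3_shoulder below 0.006 m) and angle between block_square's own z axis and vertical below 0.08 rad)), for 0.2 s.
3. every block that is there is seated on a post ((distance between block_round and post_1_shoulder below 0.006 m or distance between block_round and post_2_shoulder below 0.006 m or distance between block_round and post_3_shoulder below 0.006 m) and angle between each of block_round, block_oval, block_egg, block_square's own z axis and vertical below 0.08 rad and (distance between block_oval and post_1_shoulder below 0.006 m or distance between block_oval and post_2_shoulder below 0.006 m or distance between block_oval and post_3_shoulder below 0.006 m) and (distance between block_egg and post_1_shoulder below 0.006 m or distance between block_egg and post_2_shoulder below 0.006 m or distance between block_egg and post_3_shoulder below 0.006 m) and (distance between block_square and post_1_shoulder below 0.006 m or distance between block_square and post_2_shoulder below 0.006 m or distance between block_square and post_3_shoulder below 0.006 m)), for 0.2 s.
At the end, for the whole second after the job is handed in: Every post's collar is within 4 mm of a socket's mouth and upright within 0.05 rad, the knob stands beyond 1.0 rad, and every block that is there rests with its underside within 6 mm of a post's shoulder, level within 0.08 rad and at rest (all of step 1 and all of step 3 and value of joint lock_knob above 1 rad and linear speed of each of block_round, block_oval, block_egg, block_square below 0.02 m/s); the robot touches nothing.
It fails at once if a bystander is shoved more than 5 cm (distance of any of pin_dish, spray_bottle, hat_brush, tolliker, tape_roll, wax_tin, screwdriver from where it was at the start of the episode above 0.05 m).
Of block_round, block_oval, block_egg, block_square only 2 to 3 are there at a start; the rules pass over those that are not, and their reading is None.
At some moment in a run one of block_round, block_oval, block_egg, block_square may be knocked a few centimetres aside while the robot is not near it.
It also fails if it takes over 200 s, if anything falls off the work surface, if the arm or the gripper's body presses on something with over 40 N, if the wrist force passes 120 N, or if a joint passes its speed limit or range.

## Working session

There is one attempt and no reset: what is moved stays moved. The work goes in short steps, Python scripts to look and compute and a tool call to move; the robot and the scene stay as the last step left them, time stands still between calls to the robot, and variables do not carry over. Pictures are saved under pics/ and viewed, at most 14 in all, crops included, and the job is handed in when it is done.

Besides the shell and the picture viewer there is one more tool, called after "Request:" in YAML: its name, and indented under it one key for each argument. move_arm: Moves the arm, as the interface text tells. Its arguments: {"type":"object","properties":{"series":{"type":"array","items":{"type":"number"}},"squeeze":{"type":"number"}},"required":["series"]}

```bash
ls; mkdir -p pics
cat > h.py <<'E'
import numpy as np, cv2
from scipy.spatial.transform import Rotation as Rn
from rig import telemetry, vision, order, nets
def tool():
    s=telemetry.sense(); T=np.eye(4); T[:3,:3]=Rn.from_euler('xyz',s['eef_rot'],degrees=True).as_matrix(); T[:3,3]=s['ee_pos']; return T
def cap(n,save=None):
    T=tool(); c=vision.capture(n)
    if 'hand_eye' in c: W=T@np.array(c['hand_eye'])
    else:
        W=np.eye(4); R=np.array(c['R']); W[:3,:3]=R.T; W[:3,3]=-R.T@np.array(c['t'])
    c['W']=W; c['f']=240/np.tan(np.radians(c['vfov'])/2)
    if save: cv2.imwrite('pics/'+save,c['pixels'][:,:,::-1])
    return c
def w(c,p): return c['W'][:3,:3]@np.array(p)+c['W'][:3,3]
def px(c,X):
    p=c['W'][:3,:3].T@(np.array(X)-c['W'][:3,3]); return np.round([c['cx']+c['f']*p[0]/p[2],c['cy']+c['f']*p[1]/p[2]],1)
def ray(c,u,v,z):
    d=c['W'][:3,:3]@np.array([(u-c['cx'])/c['f'],(v-c['cy'])/c['f'],1]); o=c['W'][:3,3]; return o+d*(z-o[2])/d[2]
def find(c,n,t,fn='look_for',k=4,smin=.2):
    for d in getattr(nets,fn)(n,t)[:k]:
        if d['score']>smin: 
            X=w(c,d['point']); print(n,fn,t,round(d['score'],2),np.round(X,4),px(c,X))
E
python3 - <<'E'
from h import *
s=telemetry.sense();print(s)
for n in ['top','side','wrist']:
    c=cap(n,n+'0.png'); print(n,c['f'],c['W'].round(3).tolist())
    if n=='wrist': continue
    for t in ['block_round','block_oval','block_egg','block_square','post_1','rail','rack','lock_knob']: find(c,n,t)
    for t in ['socket_1','socket_2','socket_3','knob_grip','post_1','block_round','block_oval','block_egg','block_square']: find(c,n,t,'tip_of')
E
```

```text
pics
{'time_s': 0.0, 'q': array([-7.15056004e+01,  1.58465959e+01,  8.62973119e+01,  2.17459416e-03,
        7.79625410e+01, -6.93507250e+00]), 'qvel': array([ 0.11058134,  0.06208353,  0.01322093, -0.05545355, -0.09578172,
        0.05270441]), 'joint_efforts': array([-8.07765973e-04, -4.16775441e+01, -2.45802069e+01, -4.66628244e-04,
        1.09505907e-02, -2.53432842e-05]), 'ee_pos': array([ 0.24671588, -0.51877183,  0.23043539]), 'eef_rot': array([-1.79894587e+02, -1.49634816e-02,  2.54290029e+01]), 'wrist_force': array([-0.51833824, -0.9559771 ,  0.65726608]), 'wrist_torque': array([ 0.02590647, -0.01014855, -0.03000352]), 'grip_force': 0.0, 'grip_width': 1.0038730552912523}
top 592.755150780371 [[0.02, -0.998, 0.056, 0.433], [-1.0, -0.019, 0.005, -0.068], [-0.004, -0.056, -0.998, 1.552], [0.0, 0.0, 0.0, 1.0]]
top look_for block_round 0.92 [ 0.3627 -0.4227  0.0462] [459.8 310.1]
top look_for block_round 0.88 [ 0.4662 -0.3417  0.0473] [428.2 268.5]
top look_for block_round 0.7 [ 0.5307 -0.4874  0.0148] [482.3 245. ]
top look_for block_round 0.66 [ 0.2545 -0.4834  0.045 ] [483.5 
[... 3805 characters left out ...]
1] [255.7 385.3]
side tip_of post_1 0.58 [0.4737 0.307  0.041 ] [287.1 396.7]
side tip_of block_round 0.74 [ 0.362  -0.4278 -0.0014] [413.3 197.9]
side tip_of block_round 0.65 [ 0.4714 -0.3493 -0.0039] [369.1 208.4]
side tip_of block_round 0.51 [ 0.2557 -0.4932 -0.004 ] [454.2 191.7]
side tip_of block_oval 0.32 [0.3979 0.2987 0.0454] [323.7 402.1]
side tip_of block_egg 0.95 [ 4.229e-01 -2.028e-01  3.000e-04] [372.8 246.5]
side tip_of block_square 0.28 [0.542  0.3022 0.1178] [253.7 365. ]
side tip_of block_square 0.26 [0.6156 0.0409 0.045 ] [269.3 285.5]
wrist 352.8158967598358 [[0.429, -0.857, -0.284, 0.32], [-0.903, -0.407, -0.135, -0.483], [0.0, 0.315, -0.949, 0.374], [0.0, 0.0, 0.0, 1.0]]
```

View pics/top0.png

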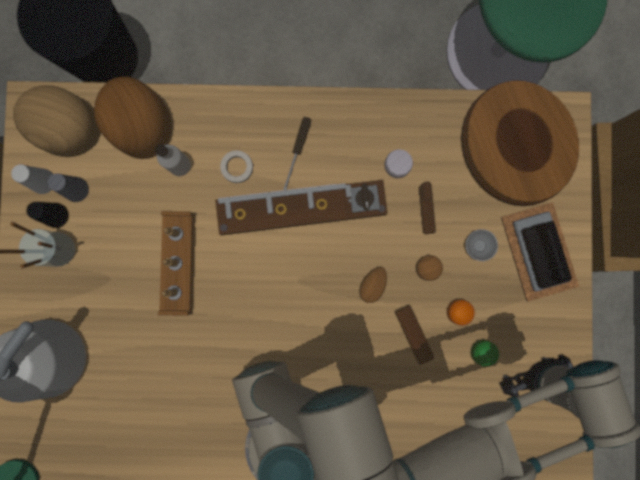

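View pics/side0.png

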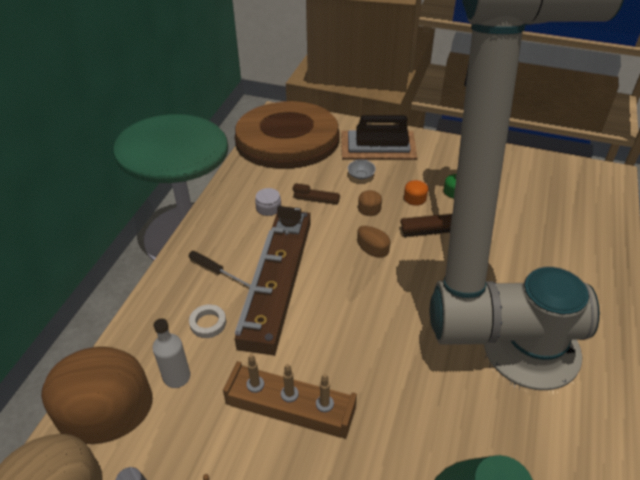

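Top view: posts at (174,232), (174,262) and (173,292), sockets at (240,214), (281,209) and (322,204), knob at (365,197). Block candidates are the brown round at (429,267), orange round at (461,312), green round at (484,352) and brown egg at (373,284). The brown items at (415,333) and (428,207) are the tolliker and brush. I choose the plain wooden round and the egg. The large hat forms at the left edge aren't small blocks. The arm hides part of the bench, so I'll look there again once it has moved.

```bash
cat >> h.py <<'E'
def delta(x,y,z,yaw):
    T=tool(); R=Rn.from_euler('xyz',[180,0,yaw],degrees=True).as_matrix()
    d=T[:3,:3].T@(np.array([x,y,z])-T[:3,3])*1000; r=Rn.from_matrix(T[:3,:3].T@R).as_rotvec()
    print('-> shift mm',d.round(1),'rot',r.round(4))
E
python3 - <<'E'
from h import *
delta(.63,.04,.25,9)
E
```

```text
-> shift mm [ 586.1 -340.7  -18.7] rot [ 1.000e-04 -0.000e+00  2.867e-01]
```

Request:
move_arm:
  series: [1,293,-170,-19,0,0,0.143,1,293,-170,-19,0,0,0.143,1,293,-170,-19,0,0,0.143,1,293,-170,-19,0,0,0.143,1,293,-170,-19,0,0,0.143,1,293,-170,-19,0,0,0.143,1,293,-170,-19,0,0,0.143,1,586,-341,-19,0,0,0.287,1,586,-341,-19,0,0,0.287,1,586,-341,-19,0,0,0.287,1,586,-341,-19,0,0,0.287,1,586,-341,-19,0,0,0.287]
  squeeze: 60

```text
time_s: 3.05
ee_pos: [0.5776, -0.0358, 0.2505]
eef_rot: [180.0, -0.0, 9.0]
wrist_force: [1.9, 0.0, 1.1]
grip_width: 1.001
grip_force: 0.0
```

Request:
move_arm:
  series: [1,0,0,0,0,0,0,1,0,0,0,0,0,0]

```text
time_s: 3.25
ee_pos: [0.5768, -0.0366, 0.2499]
eef_rot: [180.0, 0.1, 9.1]
wrist_force: [-0.5, -0.5, 0.4]
grip_width: 1.003
grip_force: 0.0
```

Run:
```python
from h import *
print(tool().round(4).tolist())
c=cap('wrist','w1.png')
for t in ['socket_1','knob_grip']: find(c,'wrist',t,'tip_of')
for n in ['top','side']:
    c=cap(n,n+'1.png')
    for t in ['block_round','block_oval','block_egg','block_square']: find(c,n,t,'tip_of'); find(c,n,t)
delta(.63,.04,.25,9)
```

```text
[[0.9873, 0.1589, -0.001, 0.5768], [0.1589, -0.9873, -0.0005, -0.0366], [-0.001, 0.0003, -1.0, 0.2499], [0.0, 0.0, 0.0, 1.0]]
wrist tip_of socket_1 0.77 [ 0.6284 -0.065   0.0439] [353.4 153.2]
wrist tip_of socket_1 0.7 [0.6131 0.0383 0.0439] [245.5 151.9]
wrist tip_of socket_1 0.62 [0.6015 0.1401 0.0459] [137.9 147.1]
wrist tip_of socket_1 0.53 [ 0.4687  0.3051 -0.0011] [ 14.6 235. ]
wrist tip_of knob_grip 0.73 [ 0.6467 -0.175   0.0899] [491.2 158.2]
top tip_of block_round 0.8 [ 2.573e-01 -4.899e-01  1.000e-04] [481.3 350.5]
top tip_of block_round 0.71 [ 0.357  -0.4303  0.    ] [458.5 311.5]
top tip_of block_round 0.63 [ 0.4626 -0.3476  0.0038] [427.4 270.3]
top tip_of block_round 0.62 [0.546  0.3006 0.0424] [176.7 232.5]
top look_for block_round 0.96 [ 0.3579 -0.4226  0.0448] [459.6 312. ]
top look_for block_round 0.81 [ 0.4659 -0.3463  0.0464] [429.9 268.7]
top look_for block_round 0.79 [ 0.2567 -0.4839  0.0445] [483.7 352.8]
top tip_of block_oval 0.59 [0.7621 0.0034 0.0028] [295.4 154.2]
top tip_of block_oval 0.31 [0.6128 0.0365 0.0474] [280.4 208.2]
top look_for block_oval 0.54 [
[... 699 characters left out ...]
087  0.036 ] [415.9 192.5]
side look_for block_round 0.78 [ 0.2574 -0.4753  0.0366] [454.7 184.5]
side look_for block_round 0.72 [0.6148 0.0384 0.0438] [270.1 285.2]
side tip_of block_oval 0.23 [ 0.643  -0.1777  0.0891] [289.1 210.4]
side look_for block_oval 0.71 [ 0.4703 -0.329   0.0394] [368.4 201.3]
side look_for block_oval 0.6 [0.6143 0.0373 0.0452] [270.4 284.5]
side tip_of block_egg 0.57 [ 0.4233 -0.204   0.002 ] [372.8 245.7]
side tip_of block_egg 0.23 [0.5981 0.1427 0.0457] [260.1 319.6]
side look_for block_egg 0.8 [ 0.4174 -0.1851  0.039 ] [374. 241.]
side look_for block_square 0.38 [ 0.7376 -0.2431  0.0437] [265.4 200.4]
-> shift mm [ 64.8 -68.3   0.2] rot [ 0.0001  0.     -0.0002]
```

View pics/top1.png

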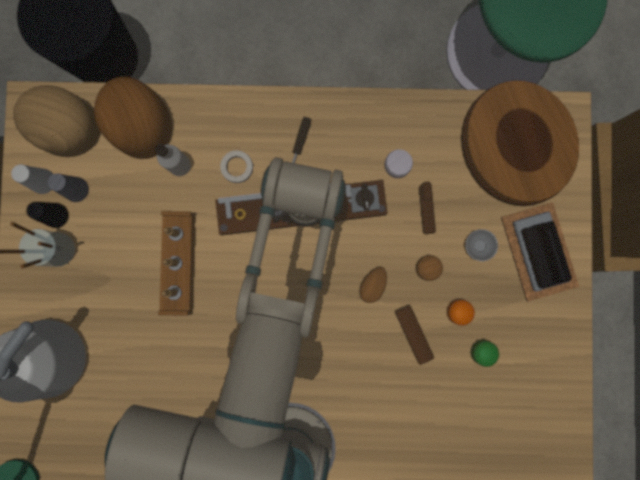

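View pics/w1.png

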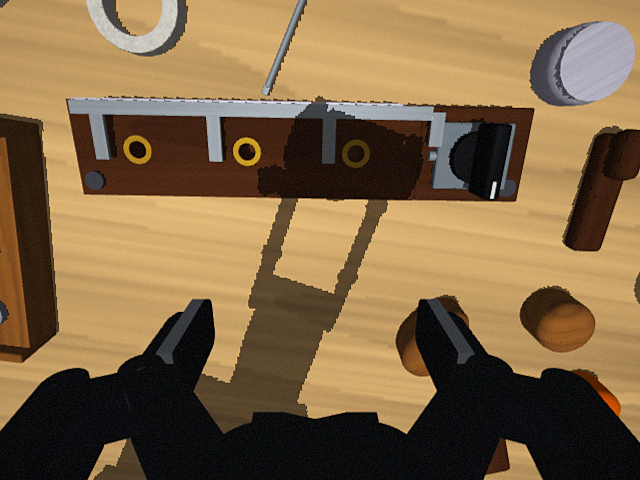

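Top view without the arm: only two blocks, the wooden round at (429,268) and the egg at (373,284). The orange (461,312) and green (484,352) ones are look-alikes. The wrist view shows the rings at (137,149), (246,152) and (356,153), and the open knob at (490,160).

```bash
cat >> h.py <<'E'
def rings(c,z=.045):
    hsv=cv2.cvtColor(c['pixels'],cv2.COLOR_RGB2HSV); m=cv2.inRange(hsv,(20,150,50),(32,255,255))
    n,l,st,ce=cv2.connectedComponentsWithStats(cv2.morphologyEx(m,cv2.MORPH_CLOSE,np.ones((3,3))))
    out=[]
    for i in range(1,n):
        if st[i,4]>60 and max(st[i,2],st[i,3])<80 and .7<st[i,2]/st[i,3]<1.6:
            p=np.argwhere(l==i)[:,::-1].astype(np.float32); h=cv2.convexHull(p)
            (u,v),ax,_=cv2.fitEllipse(h); X=ray(c,u,v,z); out.append(X); print('ring',round(u,1),round(v,1),st[i,4],np.round(ax,1),X.round(4))
    return out
E
python3 - <<'E'
from h import *
c=cap('wrist'); rings(c)
c=cap('side'); rings(c)
delta(.45,.30,.25,9)
E
```

```text
ring 136.2 149.4 389 [25.8 30.1] [0.5993 0.1413 0.045 ]
ring 245.7 151.1 402 [27.2 29.2] [0.6142 0.0371 0.045 ]
ring 354.5 152.9 344 [26.8 28.2] [ 0.6289 -0.0669  0.045 ]
-> shift mm [-7.240e+01 -3.533e+02  2.000e-01] rot [ 0.0001  0.     -0.0003]
```

Request:
move_arm:
  series: [1,-102,-353,0,0,0,0,1,-102,-353,0,0,0,0,1,-102,-353,0,0,0,0,1,-102,-353,0,0,0,0,1,-102,-353,0,0,0,0,1,-102,-353,0,0,0,0,1,-102,-353,0,0,0,0,1,-102,-353,0,0,0,0,1,-102,-353,0,0,0,0,1,-102,-353,0,0,0,0,1,-102,-353,0,0,0,0,1,-102,-353,0,0,0,0]

```text
time_s: 5.6
ee_pos: [0.4215, 0.294, 0.2502]
eef_rot: [180.0, -0.0, 8.9]
wrist_force: [0.7, -0.6, -0.3]
grip_width: 1.0
grip_force: 0.0
```

Run:
```python
from h import *
print(tool().round(4).tolist())
c=cap('wrist','w2.png')
find(c,'wrist','post_1','tip_of'); find(c,'wrist','post_1_shoulder','tip_of')
for x in (.397,.471,.545): print(px(c,[x,.302,.045]),px(c,[x,.302,.151]))
```

```text
[[0.988, 0.1542, 0.0002, 0.4215], [0.1542, -0.988, -0.0005, 0.294], [0.0001, 0.0005, -1.0, 0.2502], [0.0, 0.0, 0.0, 1.0]]
wrist tip_of post_1 0.86 [0.544  0.3041 0.042 ] [325.8  67.6]
wrist tip_of post_1 0.82 [0.3942 0.2959 0.0406] [310.  224.5]
wrist tip_of post_1 0.62 [0.472  0.3066 0.041 ] [311.2 147.5]
wrist tip_of post_1_shoulder 0.95 [0.3966 0.3032 0.1211] [300.6 249.2]
[304.5 222.3] [300.7 263.4]
[315.7 149.6] [316.2 164.1]
[328.4  66.4] [335.   43.6]
```

View pics/w2.png

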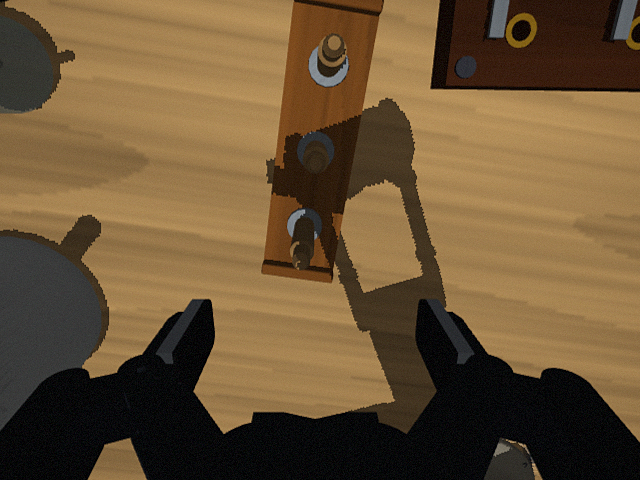

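The picture agrees with the estimates: collars at (329,66), (315,150) and (304,223), all with x and y inside the rack. Grasping the far post first.

Run:
```python
from h import *
delta(.545,.302,.20,8.9)
delta(.545,.302,.086,8.9)
```

```text
-> shift mm [123.4  11.5  50.2] rot [ 0.0002  0.     -0.0002]
-> shift mm [123.4  11.5 164.2] rot [ 0.0002  0.     -0.0002]
```

Request:
move_arm:
  series: [1,123,11.5,50,0,0,0,1,123,11.5,50,0,0,0,1,123,11.5,50,0,0,0,1,123,11.5,50,0,0,0,1,123,11.5,50,0,0,0,0.6,123,11.5,100,0,0,0,0.6,123,11.5,164,0,0,0,0.6,123,11.5,164,0,0,0,0.6,123,11.5,164,0,0,0,0.6,123,11.5,164,0,0,0]

```text
time_s: 6.75
ee_pos: [0.5442, 0.3033, 0.0878]
eef_rot: [-180.0, -0.1, 9.0]
wrist_force: [0.6, -0.4, 0.1]
grip_width: 0.601
grip_force: 0.0
```

Request:
move_arm:
  series: [0,0,0,0,0,0,0,0,0,0,0,0,0,0,0,0,0,0,0,0,0,0,0,0,0,0,0,0,0,0,0,0,0,0,0,0,0,0,0,0,0,0,0,0,0,0,0,0,0,0,0,0,0,0,0,0]
  squeeze: 60

```text
time_s: 7.55
ee_pos: [0.5451, 0.3033, 0.0884]
eef_rot: [-180.0, -0.2, 9.0]
wrist_force: [-0.3, -0.5, 6.8]
grip_width: 0.217
grip_force: 58.3
```

Run:
```python
from h import *
delta(.629,-.067,.19,8.1)
```

```text
-> shift mm [  25.4  378.8 -101.8] rot [-0.0007 -0.0034  0.0154]
```

Request:
move_arm:
  series: [0,0,0,-50,0,0,0,0,0,0,-100,0,0,0,0,0,0,-102,0,0,0,0,25.5,379,-102,0,0,0.015,0,25.5,379,-102,0,0,0.015,0,25.5,379,-102,0,0,0.015,0,25.5,379,-102,0,0,0.015,0,25.5,379,-102,0,0,0.015,0,25.5,379,-102,0,0,0.015,0,25.5,379,-102,0,0,0.015,0,25.5,379,-102,0,0,0.015,0,25.5,379,-102,0,0,0.015]

```text
time_s: 8.75
ee_pos: [0.6291, -0.0722, 0.1874]
eef_rot: [179.9, 0.0, 7.8]
wrist_force: [0.4, 0.4, -1.5]
grip_width: 0.219
grip_force: 59.6
```

Run:
```python
from h import *
T=tool();print(T.round(4).tolist(), telemetry.sense()['wrist_force'],telemetry.sense()['grip_width'])
c=cap('wrist','w3.png'); rings(c)
find(c,'wrist','post_1','tip_of'); find(c,'wrist','post_1_shoulder','tip_of')
for dz in (-.043,-.043-.036,.063): print(px(c,T[:3,3]+[0,0,dz]))
```

```text
[[0.9907, 0.1364, -0.0, 0.6291], [0.1364, -0.9907, -0.0022, -0.0722], [-0.0003, 0.0022, -1.0, 0.1874], [0.0, 0.0, 0.0, 1.0]] [ 0.36153278  0.42992803 -1.45106427] 0.21896944981533412
ring 58.5 218.2 483 [27.7 35.3] [0.5993 0.1414 0.045 ]
ring 184.1 217.6 502 [29.6 33.4] [0.6141 0.0373 0.045 ]
ring 309.5 217.2 454 [30.4 31.5] [ 0.6287 -0.0667  0.045 ]
wrist tip_of post_1 0.68 [ 0.6306 -0.0696  0.1448] [312.8 262.9]
[317.  265.6]
[316.6 243.8]
[320.3 415.4]
```

View pics/w3.png

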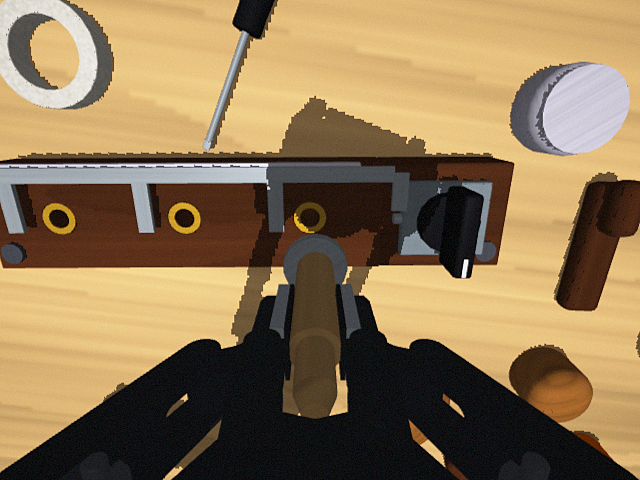

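Wrist view: the collar is at about (315,262), held upright, with the socket_1 ring at (310,217). The collar must now be measured against the tool.

```bash
cat >> h.py <<'E'
def collar(c,T,zc):
    "fit tool-x,y of held post from collar outline; zc = collar underside z"
    p=c['pixels'].astype(int); sat=p.max(2)-p.min(2); 
    m=((sat<28)&(p.max(2)>35)).astype(np.uint8); 
    u0,v0=px(c,T[:3,3]+[0,0,zc-T[2,3]])
    from scipy.optimize import least_squares
    # radial edge search on upper half around predicted outline
    def out(x,y,z,a): 
        P=np.array([[x+.018*np.cos(t),y+.018*np.sin(t),0] for t in a]); return np.array([px(c,T[:3,3]+T[:3,:3]@q*[1,1,0]+[0,0,z-T[2,3]]) for q in P])
    g=cv2.GaussianBlur(c['pixels'],(3,3),0).astype(float); a=np.radians(np.arange(-75,76,10)); 
    base=out(0,0,zc+.004,a); cen=px(c,T[:3,3]+[0,0,zc+.004-T[2,3]])
    return m,base,cen
E
python3 - <<'E'
from h import *
T=tool(); c=cap('wrist'); 
p=c['pixels'].astype(int)
for u in (300,315,330): print(u,[(v,p[v,u].tolist()) for v in range(228,244,2)])
for v in (258,264): print(v,[(u,p[v,u].tolist()) for u in list(range(278,292,2))+list(range(338,352,2))])
o=T[:3,3]; X=T[:3,0]; Y=T[:3,1]
for z in (-.043,-.035):
    print(z,'top',px(c,o+.018*X+[0,0,z]),'L/R',px(c,o-.018*Y+[0,0,z]),px(c,o+.018*Y+[0,0,z]))
E
```

```text
300 [(228, [90, 48, 21]), (230, [89, 49, 23]), (232, [93, 54, 35]), (234, [89, 49, 31]), (236, [82, 50, 29]), (238, [59, 70, 71]), (240, [59, 65, 62]), (242, [74, 80, 81])]
315 [(228, [89, 68, 25]), (230, [91, 68, 23]), (232, [71, 37, 13]), (234, [54, 57, 64]), (236, [56, 59, 63]), (238, [65, 68, 74]), (240, [68, 72, 74]), (242, [78, 80, 84])]
330 [(228, [35, 10, 12]), (230, [39, 18, 13]), (232, [42, 25, 17]), (234, [34, 18, 5]), (236, [58, 28, 15]), (238, [65, 66, 69]), (240, [63, 67, 69]), (242, [71, 73, 76])]
258 [(278, [85, 43, 23]), (280, [86, 43, 24]), (282, [84, 41, 12]), (284, [57, 61, 65]), (286, [69, 71, 76]), (288, [75, 75, 82]), (290, [73, 73, 77]), (338, [68, 73, 74]), (340, [68, 72, 78]), (342, [71, 73, 74]), (344, [70, 77, 76]), (346, [88, 49, 35]), (348, [93, 48, 23]), (350, [99, 51, 29])]
264 [(278, [77, 40, 23]), (280, [71, 32, 10]), (282, [80, 38, 10]), (284, [67, 73, 80]), (286, [69, 72, 77]), (288, [77, 80, 83]), (290, [70, 79, 77]), (338, [64, 71, 72]), (340, [65, 72, 73]), (342, [70, 73, 79]), (344, [72, 75, 77]), (346, [55, 65, 73]), (348, [76, 35, 15]), (350, [77, 38, 15])]
-0.043 top [317.4 235.7] L/R [285.8 265.5] [348.8 265.5]
-0.035 top [317.4 240.6] L/R [284.6 271.4] [350.1 271.4]
```

Request:
move_arm:
  series: [0,-1,-4.1,0,0,0,0,0,-1,-4.1,25,0,0,0,0,-1,-4.1,50,0,0,0,0,-1,-4.1,54,0,0,0,0,-1,-4.1,54,0,0,0,0,-1,-4.1,54,0,0,0]

```text
time_s: 9.55
ee_pos: [0.6277, -0.063, 0.1356]
eef_rot: [180.0, -0.1, 8.2]
wrist_force: [-0.1, 0.3, -1.7]
grip_width: 0.22
grip_force: 59.6
```

Run:
```python
from h import *
T=tool();s=telemetry.sense();print(T[:3,3].round(4),s['eef_rot'],s['wrist_force'])
c=cap('wrist'); rings(c)
c2=cap('side'); g=c2['pixels'][230:290,240:330]; cv2.imwrite('pics/s4.png',np.hstack([cv2.resize(g[:,:,::-1],None,fx=5,fy=5,interpolation=2)]))
```

```text
[ 0.6277 -0.063   0.1356] [ 1.79956262e+02 -1.19000700e-01  8.17357566e+00] [-0.05926206  0.28345799 -1.72492807]
ring 171.7 237.2 695 [35.  40.1] [0.6142 0.0373 0.045 ]
ring 20.8 237.0 695 [32.6 43.1] [0.5994 0.1416 0.045 ]
ring 322.3 236.6 319 [33.9 37.5] [ 0.6295 -0.0668  0.045 ]
```

View pics/s4.png

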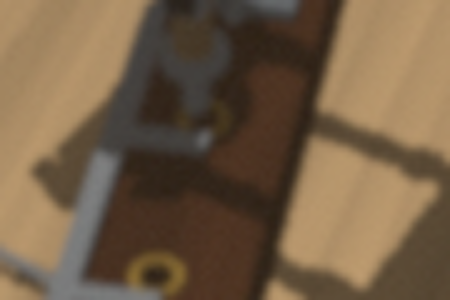

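The side crop shows the tenon tip just above and to the left of the socket_1 ring at about (215,118). The TCP settled 5 mm off because the earlier reading was taken mid-motion, so I'll correct that and measure again.

Request:
move_arm:
  series: [0,-1,5.2,0,0,0,0,0,-1,5.2,0,0,0,0,0,-1,5.2,0,0,0,0,0,-1,5.2,0,0,0,0,0,-1,5.2,0,0,0,0]

```text
time_s: 10.15
ee_pos: [0.6266, -0.0689, 0.1343]
eef_rot: [-180.0, 0.0, 8.1]
wrist_force: [0.1, -1.0, -1.3]
grip_width: 0.223
grip_force: 59.6
```

```bash
cat >> h.py <<'E'
def edges(c,v,u0,u1):
    "leftmost/rightmost grey (steel) pixel in row v between u0,u1; and topmost in column"
    p=cv2.GaussianBlur(c['pixels'],(3,3),0).astype(int); s=(p[:,:,0]-p[:,:,2])<8
    r=np.flatnonzero(s[v,u0:u1]); return u0+r[0],u0+r[-1]
def held(c,T,dz):
    "tool-frame xy of held post's collar as seen by wrist cam, mm. dz=collar underside minus TCP z"
    o=T[:3,3]; X=T[:3,0]; Y=T[:3,1]; f=lambda x,y: px(c,o+x*X+y*Y+[0,0,dz])
    p=cv2.GaussianBlur(c['pixels'],(3,3),0).astype(int); s=((p[:,:,0]-p[:,:,2])<8)
    cu,cv=f(0,0); top=f(.018,0); L=f(0,-.018); R=f(0,.018)
    rows=[int(cv)-6,int(cv)-3]; mid=[]
    for v in rows:
        r=np.flatnonzero(s[v,int(L[0])-9:int(R[0])+10])+int(L[0])-9; mid.append((r[0]+r[-1])/2)
    tops=[]
    for u in range(int(np.mean(mid))-3,int(np.mean(mid))+4):
        q=np.flatnonzero(s[int(top[1])-8:int(top[1])+9,u]); tops.append(int(top[1])-8+q[0])
    sc=(R[0]-L[0])/36; ey=(np.mean(mid)-cu)/sc; ex=(top[1]-np.mean(tops)+.5)/((cv-top[1])/18)
    print('held: mid',mid,'top',tops,'pred',cu,top[1],'-> x,y mm',round(ex,2),round(ey,2))
    return o+X*ex/1000+Y*ey/1000
E
python3 - <<'E'
from h import *
T=tool();s=telemetry.sense();print(T[:3,3].round(4),s['eef_rot'])
c=cap('wrist'); rings(c); X=held(c,T,-.0434); print(X)
E
```

```text
[ 0.6266 -0.0689  0.1343] [-1.79999675e+02  3.07968650e-04  8.11632448e+00]
ring 10.2 234.8 538 [33.  44.7] [0.5995 0.1419 0.045 ]
ring 162.7 235.1 712 [35.2 40.5] [0.6142 0.0373 0.045 ]
held: mid [np.float64(314.5), np.float64(315.0)] top [np.int64(234), np.int64(234), np.int64(234), np.int64(234), np.int64(234), np.int64(234), np.int64(234)] pred 317.2 235.6 -> x,y mm 1.27 -1.4
[ 0.62763939 -0.06729429  0.1342956 ]
```

Request:
move_arm:
  series: [0,1.2,-0.4,0,0,0,0,0,1.2,-0.4,5,0,0,0,0,1.2,-0.4,10,0,0,0,0,1.2,-0.4,14,0,0,0,0,1.2,-0.4,17,0,0,0,0,1.2,-0.4,20,0,0,0,0,1.2,-0.4,20,0,0,0]

```text
time_s: 10.9
ee_pos: [0.6274, -0.0682, 0.1137]
eef_rot: [-180.0, 0.1, 8.1]
wrist_force: [-0.5, 0.0, -1.4]
grip_width: 0.216
grip_force: 59.6
```

Request:
move_arm:
  series: [0,0,0,6,0,0,0,0,0,0,12,0,0,0,0,0,0,18,0,0,0,0,0,0,23,0,0,0,0,0,0,25.5,0,0,0,0,0,0,26,0,0,0,0,0,0,26,0,0,0]

```text
time_s: 11.6
ee_pos: [0.6277, -0.0682, 0.0886]
eef_rot: [-180.0, 0.0, 8.1]
wrist_force: [-2.2, 0.8, 1.1]
grip_width: 0.218
grip_force: 60.4
```

Request:
move_arm:
  series: [0,0,0,2,0,0,0,0,0,0,2,0,0,0,0.5,0,0,0,0,0,0,0.6,0,0,0,0,0,0,0.6,0,0,0,0,0,0,0.6,0,0,0,0,0,0]

```text
time_s: 12.2
ee_pos: [0.6277, -0.0683, 0.0879]
eef_rot: [180.0, 0.0, 8.1]
wrist_force: [-0.4, -0.7, -0.4]
grip_width: 0.604
grip_force: 0.0
```

Run:
```python
from h import *
delta(.471,.302,.19,8.9)
delta(.471,.302,.086,8.9)
```

```text
-> shift mm [-102.9 -388.8 -102.1] rot [ 0.      0.0002 -0.0135]
-> shift mm [-102.8 -388.8    1.9] rot [ 0.      0.0002 -0.0135]
```

Request:
move_arm:
  series: [0.6,0,0,-50,0,0,0,0.6,0,0,-102,0,0,0,0.6,0,0,-102,0,0,0,0.6,-103,-389,-102,0,0,-0.013,0.6,-103,-389,-102,0,0,-0.013,0.6,-103,-389,-102,0,0,-0.013,0.6,-103,-389,-102,0,0,-0.013,0.6,-103,-389,-102,0,0,-0.013,0.6,-103,-389,-102,0,0,-0.013,0.6,-103,-389,-102,0,0,-0.013,0.6,-103,-389,-102,0,0,-0.013,0.6,-103,-389,-102,0,0,-0.013]

```text
time_s: 13.4
ee_pos: [0.4678, 0.3073, 0.1898]
eef_rot: [-179.8, 0.1, 9.2]
wrist_force: [-0.7, -1.1, -0.3]
grip_width: 0.597
grip_force: 0.0
```

Request:
move_arm:
  series: [0.6,0,0,0,0,0,0,0.6,0,0,0,0,0,0,0.6,0,0,35,0,0,0,0.6,0,0,70,0,0,0,0.6,0,0,104,0,0,0,0.6,0,0,104,0,0,0,0.6,0,0,104,0,0,0]

```text
time_s: 14.1
ee_pos: [0.4716, 0.301, 0.0863]
eef_rot: [180.0, 0.0, 8.7]
wrist_force: [0.1, 0.2, 0.2]
grip_width: 0.602
grip_force: 0.0
```

Request:
move_arm:
  series: [0,0,0,0,0,0,0,0,0,0,0,0,0,0,0,0,0,0,0,0,0,0,0,0,0,0,0,0,0,0,0,0,0,0,0,0,0,0,0,0,0,0,0,0,0,0,0,0,0]

```text
time_s: 14.8
ee_pos: [0.4723, 0.3026, 0.0882]
eef_rot: [-180.0, -0.2, 8.9]
wrist_force: [0.6, -1.0, 5.6]
grip_width: 0.216
grip_force: 58.6
```

Run:
```python
from h import *
delta(.6132,.0358,.19,8.1)
```

```text
-> shift mm [  98.4  285.4 -101.5] rot [-0.0003 -0.0042  0.0139]
```

Request:
move_arm:
  series: [0,0,0,-50,0,0,0,0,0,0,-100,0,0,0,0,0,0,-102,0,0,0,0,99,284,-102,0,0,0.014,0,99,284,-102,0,0,0.014,0,99,284,-102,0,0,0.014,0,99,284,-102,0,0,0.014,0,99,284,-102,0,0,0.014,0,99,284,-102,0,0,0.014,0,99,284,-102,0,0,0.014,0,99,284,-102,0,0,0.014]

```text
time_s: 15.9
ee_pos: [0.6121, 0.036, 0.1873]
eef_rot: [-179.9, 0.1, 7.9]
wrist_force: [-0.2, 0.8, -1.1]
grip_width: 0.22
grip_force: 59.5
```

Request:
move_arm:
  series: [0,0,0,25,0,0,0,0,0,0,50,0,0,0,0,0,0,50,0,0,0,0,0,0,50,0,0,0,0,0,0,50,0,0,0]

```text
time_s: 16.4
ee_pos: [0.6131, 0.0378, 0.1398]
eef_rot: [180.0, -0.1, 8.1]
wrist_force: [-0.2, -0.9, -1.2]
grip_width: 0.218
grip_force: 59.5
```

Run:
```python
from h import *
T=tool();s=telemetry.sense();print(T[:3,3].round(4),s['eef_rot'])
c=cap('wrist'); X=held(c,T,-.0434); print(X); d=T[:3,:3].T@(np.array([.6142,.0372,0])-X); print('shift',(d*1000).round(1))
```

```text
[0.6131 0.0378 0.1398] [ 1.79978673e+02 -1.39206607e-01  8.13599949e+00]
held: mid [np.float64(314.5), np.float64(315.0)] top [np.int64(238), np.int64(237), np.int64(237), np.int64(237), np.int64(237), np.int64(237), np.int64(237)] pred 317.2 235.8 -> x,y mm -0.51 -1.4
[0.61234915 0.03914905 0.13976214]
shift [  1.2   2.1 139.8]
```

Request:
move_arm:
  series: [0,1.2,2.1,0,0,0,0,0,1.2,2.1,6,0,0,0,0,1.2,2.1,11,0,0,0,0,1.2,2.1,15,0,0,0,0,1.2,2.1,18,0,0,0,0,1.2,2.1,22,0,0,0,0,1.2,2.1,26,0,0,0,0,1.2,2.1,26,0,0,0]

```text
time_s: 17.25
ee_pos: [0.6136, 0.0351, 0.1116]
eef_rot: [-180.0, 0.1, 8.1]
wrist_force: [-0.4, 0.5, -1.4]
grip_width: 0.22
grip_force: 59.5
```

Request:
move_arm:
  series: [0,0,0,6,0,0,0,0,0,0,12,0,0,0,0,0,0,18,0,0,0,0,0,0,22,0,0,0,0,0,0,25,0,0,0,0,0,0,26,0,0,0,0,0,0,26,0,0,0,0.5,0,0,24,0,0,0,0.6,0,0,24,0,0,0,0.6,0,0,24,0,0,0,0.6,0,0,24,0,0,0]

```text
time_s: 18.35
ee_pos: [0.6138, 0.035, 0.088]
eef_rot: [180.0, 0.0, 8.1]
wrist_force: [-0.2, 0.5, 0.3]
grip_width: 0.6
grip_force: 0.0
```

Run:
```python
from h import *
delta(.397,.302,.19,8.9)
delta(.397,.302,.086,8.9)
```

```text
-> shift mm [-177.2 -294.8 -102. ] rot [ 0.0001  0.0004 -0.0145]
-> shift mm [-177.2 -294.8    2. ] rot [ 0.0001  0.0004 -0.0145]
```

Request:
move_arm:
  series: [0.6,0,0,-50,0,0,0,0.6,0,0,-102,0,0,0,0.6,0,0,-102,0,0,0,0.6,-177,-295,-102,0,0,-0.014,0.6,-177,-295,-102,0,0,-0.014,0.6,-177,-295,-102,0,0,-0.014,0.6,-177,-295,-102,0,0,-0.014,0.6,-177,-295,-102,0,0,-0.014,0.6,-177,-295,-102,0,0,-0.014,0.6,-177,-295,-102,0,0,-0.014,0.6,-177,-295,-102,0,0,-0.014,0.6,-177,-295,-102,0,0,-0.014]

```text
time_s: 19.55
ee_pos: [0.3966, 0.3028, 0.19]
eef_rot: [180.0, -0.0, 9.0]
wrist_force: [0.4, -0.3, -1.0]
grip_width: 0.597
grip_force: 0.0
```

Request:
move_arm:
  series: [0.6,0,0,0,0,0,0,0.6,0,0,0,0,0,0,0.6,0,0,35,0,0,0,0.6,0,0,70,0,0,0,0.6,0,0,104,0,0,0,0.6,0,0,104,0,0,0,0.6,0,0,104,0,0,0]

```text
time_s: 20.25
ee_pos: [0.398, 0.3016, 0.0863]
eef_rot: [180.0, 0.0, 8.8]
wrist_force: [0.0, 0.1, 0.1]
grip_width: 0.602
grip_force: 0.0
```

Request:
move_arm:
  series: [0,0,0,0,0,0,0,0,0,0,0,0,0,0,0,0,0,0,0,0,0,0,0,0,0,0,0,0,0,0,0,0,0,0,0,0,0,0,0,0,0,0,0,0,0,0,0,0,0]

```text
time_s: 20.95
ee_pos: [0.3986, 0.3027, 0.088]
eef_rot: [-180.0, -0.2, 8.9]
wrist_force: [0.6, -0.9, 6.8]
grip_width: 0.217
grip_force: 58.4
```

Run:
```python
from h import *
delta(.5990,.1391,.19,8.1)
```

```text
-> shift mm [ 173.1  192.6 -101.4] rot [-0.0007 -0.0039  0.0139]
```

Request:
move_arm:
  series: [0,0,0,-50,0,0,0,0,0,0,-100,0,0,0,0,0,0,-102,0,0,0,0,173.5,191.6,-102,0,0,0.014,0,173.5,191.6,-102,0,0,0.014,0,173.5,191.6,-102,0,0,0.014,0,173.5,191.6,-102,0,0,0.014,0,173.5,191.6,-102,0,0,0.014,0,173.5,191.6,-102,0,0,0.014,0,173.5,191.6,-102,0,0,0.014]

```text
time_s: 21.95
ee_pos: [0.5988, 0.1384, 0.1869]
eef_rot: [-180.0, 0.1, 7.9]
wrist_force: [-1.4, 0.2, -1.7]
grip_width: 0.216
grip_force: 59.5
```

Request:
move_arm:
  series: [0,0,0,25,0,0,0,0,0,0,50,0,0,0,0,0,0,50,0,0,0,0,0,0,50,0,0,0,0,0,0,50,0,0,0]

```text
time_s: 22.45
ee_pos: [0.5985, 0.1406, 0.1398]
eef_rot: [-180.0, -0.1, 8.1]
wrist_force: [1.1, -0.1, -1.2]
grip_width: 0.216
grip_force: 59.5
```

Run:
```python
from h import *
T=tool();s=telemetry.sense();print(T[:3,3].round(4),s['eef_rot'])
c=cap('wrist'); X=held(c,T,-.0434); print(X); d=T[:3,:3].T@(np.array([.5994,.1414,0])-X); print('shift',(d*1000).round(1))
```

```text
[0.5985 0.1406 0.1398] [-1.79994747e+02 -1.28627170e-01  8.12586784e+00]
held: mid [np.float64(314.0), np.float64(315.0)] top [np.int64(239), np.int64(239), np.int64(239), np.int64(239), np.int64(239), np.int64(239), np.int64(239)] pred 317.2 235.7 -> x,y mm -1.69 -1.55
[0.59658397 0.141904   0.13975946]
shift [  2.4   0.9 139.8]
```

Request:
move_arm:
  series: [0,2.4,1,0,0,0,0,0,2.4,1,6,0,0,0,0,2.4,1,11,0,0,0,0,2.4,1,15,0,0,0,0,2.4,1,18,0,0,0,0,2.4,1,22,0,0,0,0,2.4,1,26,0,0,0,0,2.4,1,26,0,0,0]

```text
time_s: 23.3
ee_pos: [0.6003, 0.139, 0.1115]
eef_rot: [180.0, 0.1, 8.1]
wrist_force: [0.3, -0.6, -1.2]
grip_width: 0.213
grip_force: 59.5
```

Request:
move_arm:
  series: [0,0,0,6,0,0,0,0,0,0,12,0,0,0,0,0,0,18,0,0,0,0,0,0,22,0,0,0,0,0,0,25,0,0,0,0,0,0,26,0,0,0,0,0,0,26,0,0,0,0.5,0,0,24,0,0,0,0.6,0,0,24,0,0,0,0.6,0,0,24,0,0,0,0.6,0,0,24,0,0,0]

```text
time_s: 24.4
ee_pos: [0.6007, 0.139, 0.088]
eef_rot: [180.0, 0.0, 8.1]
wrist_force: [0.4, 0.2, -0.8]
grip_width: 0.598
grip_force: 0.0
```

Request:
move_arm:
  series: [0.6,0,0,-50,0,0,0,0.6,0,0,-100,0,0,0,0.6,0,0,-130,0,0,0,0.6,-80,100,-130,0,0,0,0.6,-80,100,-130,0,0,0,0.6,-80,100,-130,0,0,0,0.6,-80,100,-130,0,0,0,0.6,-80,100,-130,0,0,0,0.6,-80,100,-130,0,0,0]

```text
time_s: 25.3
ee_pos: [0.5362, 0.0295, 0.2182]
eef_rot: [-180.0, -0.0, 8.1]
wrist_force: [0.6, 0.1, 0.0]
grip_width: 0.601
grip_force: 0.0
```

Run:
```python
from h import *
c=cap('wrist','w5.png'); print(tool()[:3,3])
find(c,'wrist','post_1','tip_of');find(c,'wrist','post_1_shoulder','tip_of');find(c,'wrist','knob_grip','tip_of')
for o in ([.6289,-.0667],[.6142,.0372],[.5994,.1414]): print(px(c,o+[.045]),px(c,o+[.151]))
print(px(c,[.645,-.176,.102]))
```

```text
[0.53621774 0.02965529 0.21811788]
wrist tip_of post_1 0.89 [0.5958 0.1388 0.0423] [200.7 124.1]
wrist tip_of post_1 0.88 [ 0.6279 -0.066   0.0431] [441.6 120.5]
wrist tip_of post_1 0.77 [0.6135 0.0418 0.0423] [314.8 119.4]
wrist tip_of post_1_shoulder 0.69 [0.5963 0.1439 0.1219] [155.1 125.2]
wrist tip_of knob_grip 0.62 [ 0.6429 -0.1788  0.0901] [618.6 122.8]
[443.4 119.5] [508.1 121.5]
[320.3 119.4] [323.1 121.4]
[196.8 119.4] [137.5 121.4]
[630.  119.5]
```

View pics/w5.png

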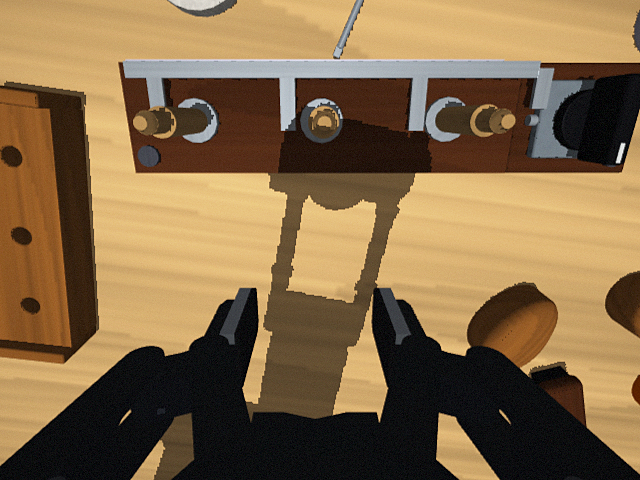

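All three posts stand home, with collars at (196,120), (321,121) and (444,119) and straight shafts. Knob next.

Run:
```python
from h import *
delta(.644,-.177,.2,8.1)
```

```text
-> shift mm [ 77.7 219.8  18. ] rot [-0.0001  0.0002  0.0007]
```

Request:
move_arm:
  series: [0.6,77.7,219.8,18,0,0,0,0.6,77.7,219.8,18,0,0,0,0.6,77.7,219.8,18,0,0,0,0.6,77.7,219.8,18,0,0,0,0.6,77.7,219.8,18,0,0,0,0.6,77.7,219.8,18,0,0,0,0.6,77.7,219.8,18,0,0,0,0.6,77.7,219.8,60,0,0,0,0.6,77.7,219.8,100,0,0,0,0.6,77.7,219.8,140,0,0,0,0.6,77.7,219.8,143,0,0,0,0.6,77.7,219.8,143,0,0,0]

```text
time_s: 26.7
ee_pos: [0.6429, -0.1763, 0.0753]
eef_rot: [-179.9, 0.1, 8.2]
wrist_force: [0.3, -0.3, 1.0]
grip_width: 0.6
grip_force: 0.0
```

Request:
move_arm:
  series: [0,0,0,0,0,0,0,0,0,0,0,0,0,0,0,0,0,0,0,0,0,0,0,0,0,0,0,0,0,0,0,0,0,0,0,0,0,0,0,0,0,0,0,0,0,0,0,0,0]
  squeeze: 80

```text
time_s: 27.4
ee_pos: [0.6446, -0.1772, 0.0782]
eef_rot: [180.0, -0.2, 8.1]
wrist_force: [-1.1, 2.0, 6.4]
grip_width: 0.145
grip_force: 79.4
```

Request:
move_arm:
  series: [0,0,0,0,0,0,0.12,0,0,0,0,0,0,0.24,0,0,0,0,0,0,0.36,0,0,0,0,0,0,0.48,0,0,0,0,0,0,0.6,0,0,0,0,0,0,0.7,0,0,0,0,0,0,0.8,0,0,0,0,0,0,0.9,0,0,0,0,0,0,1.0,0,0,0,0,0,0,1.08,0,0,0,0,0,0,1.12,0,0,0,0,0,0,1.12]

```text
time_s: 28.6
ee_pos: [0.6441, -0.1781, 0.0782]
eef_rot: [-179.9, -0.2, -56.1]
wrist_force: [-1.6, 1.1, 6.6]
grip_width: 0.145
grip_force: 79.8
```

Request:
move_arm:
  series: [0,0,0,0,0,0,0,0,0,0,0,0,0,0,0.4,0,0,0,0,0,0,0.5,0,0,0,0,0,0,0.5,0,0,0,0,0,0,0.5,0,0,-40,0,0,0,0.5,0,0,-80,0,0,0,0.5,0,0,-120,0,0,0,0.5,0,0,-160,0,0,0,0.5,0,0,-180,0,0,0,0.5,0,0,-180,0,0,0]

```text
time_s: 29.7
ee_pos: [0.6451, -0.1786, 0.2596]
eef_rot: [-179.7, -0.4, -56.1]
wrist_force: [0.3, -0.1, -0.2]
grip_width: 0.5
grip_force: 0.0
```

Run:
```python
from h import *
c=cap('wrist','w6.png'); print(tool()[:3,3],telemetry.sense()['eef_rot'])
for n in ('top','side'):
    c=cap(n)
    find(c,n,'block_round','tip_of'); find(c,n,'block_egg','tip_of')
```

```text
[ 0.64397915 -0.17818433  0.25688891] [-1.79888727e+02 -1.70117215e-01 -5.61082226e+01]
top tip_of block_round 0.79 [ 0.2535 -0.4874 -0.0016] [480.1 351.9]
top tip_of block_round 0.69 [ 0.4671 -0.3469  0.0036] [427.1 268.5]
top tip_of block_round 0.66 [0.5956 0.1407 0.1207] [235.4 210.8]
top tip_of block_round 0.57 [ 0.3554 -0.4262  0.001 ] [457.  312.1]
top tip_of block_egg 0.54 [ 0.4272 -0.2037 -0.0011] [371.8 282.8]
side tip_of block_round 0.72 [ 0.4728 -0.3488 -0.0036] [368.6 208.3]
side tip_of block_round 0.7 [ 0.3585 -0.429  -0.0023] [414.6 198.1]
side tip_of block_egg 0.56 [ 0.4216 -0.2027 -0.0008] [373.3 246.9]
```

View pics/w6.png

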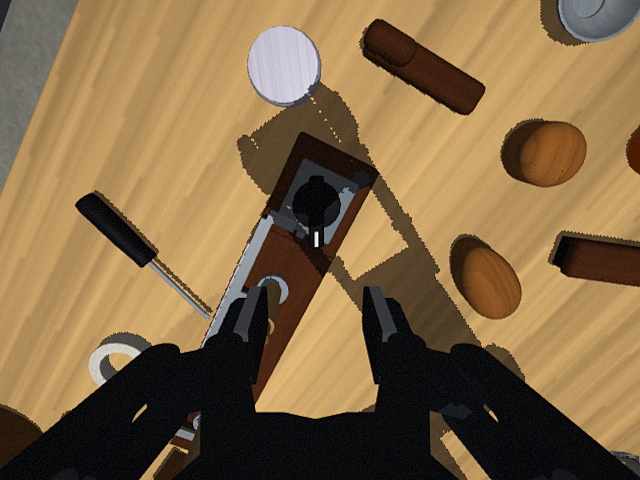

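The knob has turned and stayed: its white mark is at (316,238) and the bar lines up with the tool at yaw -56°, about 1.12 rad. The round block at (552,153) and the egg at (487,277) are both in view. Now I measure the blocks from above.

Run:
```python
from h import *
delta(.41,-.28,.26,8.1)
```

```text
-> shift mm [-44.8 250.2  -6. ] rot [ 2.0000e-04  3.4000e-03 -1.1206e+00]
```

Request:
move_arm:
  series: [0.5,-44.8,250,-6,0,0,-1.1206,0.5,-44.8,250,-6,0,0,-1.1206,0.5,-44.8,250,-6,0,0,-1.1206,0.5,-44.8,250,-6,0,0,-1.1206,0.5,-44.8,250,-6,0,0,-1.1206,0.5,-44.8,250,-6,0,0,-1.1206,0.5,-44.8,250,-6,0,0,-1.1206,0.7,-44.8,250,-6,0,0,-1.1206,1,-44.8,250,-6,0,0,-1.1206,1,-44.8,250,-6,0,0,-1.1206,1,-44.8,250,-6,0,0,-1.1206,1,-44.8,250,-6,0,0,-1.1206]

```text
time_s: 31.25
ee_pos: [0.4109, -0.28, 0.2611]
eef_rot: [-180.0, 0.0, 8.1]
wrist_force: [-0.9, 0.1, -1.0]
grip_width: 1.002
grip_force: 0.0
```

```bash
cat >> h.py <<'E'
from scipy.optimize import least_squares
def eggpts(n=72):
    t=np.linspace(0,2*np.pi,n,endpoint=False); x=.002+.05*np.cos(t); y=.0305*np.sin(t)*(1-.08*np.cos(t)); return np.c_[x,y]
def circ(n=72):
    t=np.linspace(0,2*np.pi,n,endpoint=False); return .033*np.c_[np.cos(t),np.sin(t)]
def proj(c,X):
    p=(X-c['W'][:3,3])@c['W'][:3,:3]; return np.c_[c['cx']+c['f']*p[:,0]/p[:,2],c['cy']+c['f']*p[:,1]/p[:,2]]
def mask(cam,t,c,X):
    "best region near world point X, refined contour"
    best=None
    for d in nets.masks_of(cam,t):
        r=np.asarray(d['region']); ys,xs=np.nonzero(r)
        if len(xs) and np.hypot(*(np.array([xs.mean(),ys.mean()])-px(c,X)))<40: return r.astype(np.uint8)
def fit(c,m,pts,x0,zb=0.):
    cn=max(cv2.findContours(m,0,1)[0],key=cv2.contourArea)[:,0].astype(np.float32)
    cn=cv2.convexHull(cn)
    def hull(q):
        a=np.array([[np.cos(q[2]),-np.sin(q[2])],[np.sin(q[2]),np.cos(q[2])]]); xy=pts@a.T+q[:2]; P=[]
        for z,s in ((0,1),(.012,1),(.024,1),(.036,1),(.042,.88),(.046,.7),(.05,.35)):
            P.append(np.c_[q[:2]+(xy-q[:2])*s,np.full(len(xy),zb+z)])
        return cv2.convexHull(proj(c,np.vstack(P)).astype(np.float32))
    cp=cn[:,0]; d=np.r_[cp[1:],cp[:1]]; S=np.vstack([cp+(d-cp)*k for k in (0,.25,.5,.75)])
    def res(q):
        h=hull(q); return np.array([cv2.pointPolygonTest(h,(float(a),float(b)),True) for a,b in S])
    r=least_squares(res,x0,x_scale=[.001,.001,.05],diff_step=1e-3,loss='soft_l1')
    return r.x,np.abs(r.fun).mean()
E
cat > meas.py <<'E'
from h import *
import sys
z=float(sys.argv[1]) if len(sys.argv)>1 else 0
T=tool(); print(T[:3,3].round(4)); c=cap('wrist','w7.png')
find(c,'wrist','block_round','tip_of'); find(c,'wrist','block_egg','tip_of')
m=mask('wrist','block_round',c,[.469,-.348,.025])
if m is not None: print('round',fit(c,m,circ(),[.469,-.348,0.]))
m=mask('wrist','block_egg',c,[.424,-.203,.025])
if m is not None:
    for a in range(0,360,45):
        q,e=fit(c,m,eggpts(),[.424,-.203,np.radians(a)]); print('egg',q.round(4),np.degrees(q[2])%360,e.round(2))
E
python3 meas.py
```

```text
[ 0.4109 -0.28    0.2611]
wrist tip_of block_round 0.92 [ 0.4715 -0.3477 -0.0025] [383.4 144.4]
wrist tip_of block_round 0.75 [ 0.3581 -0.4287  0.0047] [431.3 249.8]
wrist tip_of block_round 0.67 [ 2.562e-01 -4.938e-01  1.000e-04] [459.5 326.2]
wrist tip_of block_egg 0.91 [ 0.4265 -0.1989 -0.0005] [247.2 166. ]
round (array([ 0.47122303, -0.34731974, -0.01068109]), np.float64(0.43690240976230477))
egg [ 0.4228 -0.204  -0.4513] 334.14034850080805 0.52
egg [ 0.4228 -0.204  -0.4513] 334.1407051554847 0.52
egg [ 0.425  -0.2053  2.6814] 153.63092218560945 1.24
egg [ 0.425  -0.2053  2.6814] 153.63189960829732 1.24
egg [ 0.425  -0.2053  2.6814] 153.63065279516962 1.24
egg [ 0.425  -0.2053  2.6814] 153.63038543804504 1.24
egg [ 0.4228 -0.204   5.8319] 334.140726834044 0.52
egg [ 0.4228 -0.204   5.8319] 334.1450086757292 0.52
```

View pics/w7.png

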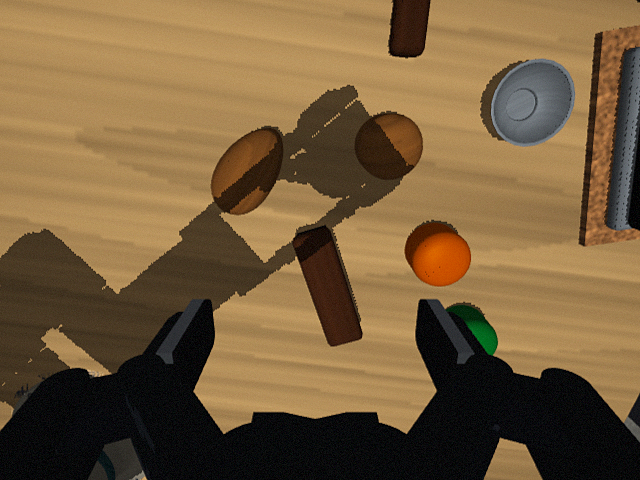

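Wrist view: round at (389,146), egg at (247,170) with its narrow end to the upper right. The outline fits are good to about 0.5 px. Orange (438,255) and green (472,330) are left alone. Taking the round block first.

Run:
```python
from h import *
delta(.4715,-.3485,-.003,8.1)
```

```text
-> shift mm [ 50.4  76.2 264.3] rot [ 0.0001 -0.     -0.    ]
```

Request:
move_arm:
  series: [1,50.4,76.2,50,0,0,0,1,50.4,76.2,100,0,0,0,1,50.4,76.2,150,0,0,0,1,50.4,76.2,180,0,0,0,1,50.4,76.2,180,0,0,0,1,50.4,76.2,210,0,0,0,1,50.4,76.2,240,0,0,0,1,50.4,76.2,264,0,0,0,1,50.4,76.2,264,0,0,0,1,50.4,76.2,264,0,0,0]

```text
time_s: 32.5
ee_pos: [0.4716, -0.3486, -0.0026]
eef_rot: [-180.0, 0.0, 8.1]
wrist_force: [0.2, -0.2, 1.3]
grip_width: 1.002
grip_force: 0.0
```

Request:
move_arm:
  series: [0.5,0,0,0,0,0,0,0.5,0,0,0,0,0,0,0.5,0,0,0,0,0,0,0.5,0,0,0,0,0,0,0.5,0,0,0,0,0,0,0.5,0,0,0,0,0,0]
  squeeze: 40

```text
time_s: 33.1
ee_pos: [0.4726, -0.3495, -0.0007]
eef_rot: [179.8, -0.1, 8.1]
wrist_force: [-0.3, 0.2, 5.4]
grip_width: 0.74
grip_force: 44.9
```

Run:
```python
from h import *
delta(.6302,-.0678,.19,8.1)
```

```text
-> shift mm [ 196.2 -256.1 -191. ] rot [ 0.0031 -0.0025 -0.    ]
```

Request:
move_arm:
  series: [0.5,0,0,-30,0,0,0,0.5,0,0,-80,0,0,0,0.5,0,0,-130,0,0,0,0.5,0,0,-180,0,0,0,0.5,0,0,-193,0,0,0,0.5,70,-91,-193,0,0,0,0.5,197,-255,-193,0,0,0,0.5,197,-255,-193,0,0,0,0.5,197,-255,-193,0,0,0,0.5,197,-255,-193,0,0,0,0.5,197,-255,-193,0,0,0,0.5,197,-255,-193,0,0,0]

```text
time_s: 34.3
ee_pos: [0.6316, -0.0638, 0.1893]
eef_rot: [-179.9, 0.0, 8.3]
wrist_force: [-0.0, -0.4, -2.0]
grip_width: 0.737
grip_force: 45.2
```

Request:
move_arm:
  series: [0.5,0,0,0,0,0,0,0.5,0,0,0,0,0,0,0.5,0,0,0,0,0,0,0.5,0,0,0,0,0,0]

```text
time_s: 34.7
ee_pos: [0.6298, -0.0696, 0.1902]
eef_rot: [180.0, 0.0, 8.0]
wrist_force: [0.0, 0.5, -1.6]
grip_width: 0.741
grip_force: 45.2
```

Run:
```python
from h import *
T=tool(); print(T[:3,3].round(4),telemetry.sense()['eef_rot']); c=cap('wrist','w8.png')
delta(.6302,-.0678,.19,8.1)
X=T[:3,3]+[0,0,.02]; m=mask('wrist','block_round',c,X)
if m is not None: print(m.sum(),fit(c,m,circ(),[*X[:2],0.],T[2,3]+.0007))
s=cap('side'); u,v=px(s,[.63,-.067,.15]).astype(int); g=s['pixels'][v-60:v+60,u-80:u+80,::-1]
cv2.imwrite('pics/a8.png',np.hstack([cv2.resize(c['pixels'][160:480,120:520,::-1],(400,320)),cv2.resize(g,(400,320),interpolation=2)]))
```

```text
[ 0.6298 -0.0696  0.1902] [1.79984522e+02 3.81312679e-02 7.99761113e+00]
-> shift mm [ 0.5 -1.7  0.3] rot [ 0.0003  0.0003 -0.0018]
26257 (array([ 0.62813988, -0.06842576, -0.0743355 ]), np.float64(1.4219514013513865))
```

View pics/a8.png

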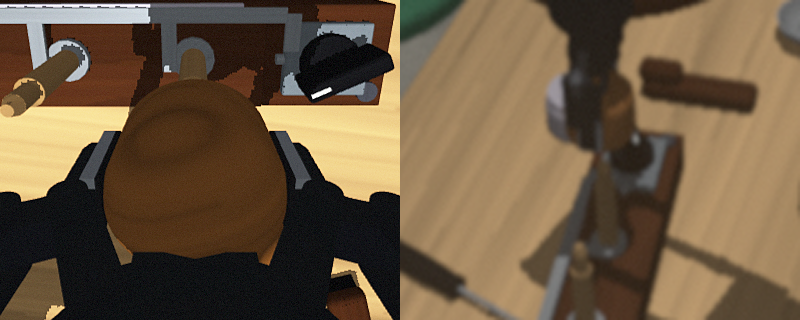

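The held block sits level over post 1. The left half shows collar 1 just above the dome, and the knob turned to its locked position. Lowering it.

Request:
move_arm:
  series: [0.5,0.5,-1.7,0,0,0,0,0.5,0.5,-1.7,15,0,0,0,0.5,0.5,-1.7,30,0,0,0,0.5,0.5,-1.7,36,0,0,0,0.5,0.5,-1.7,40,0,0,0,0.5,0.5,-1.7,44,0,0,0,0.5,0.5,-1.7,48,0,0,0,0.5,0.5,-1.7,50,0,0,0,0.5,0.5,-1.7,50,0,0,0]

```text
time_s: 35.75
ee_pos: [0.6307, -0.0665, 0.1402]
eef_rot: [180.0, 0.0, 8.1]
wrist_force: [1.2, 1.2, -1.0]
grip_width: 0.741
grip_force: 45.2
```

Request:
move_arm:
  series: [0.5,0,0,4,0,0,0,0.5,0,0,8,0,0,0,0.5,0,0,12,0,0,0,0.5,0,0,15,0,0,0,0.5,0,0,17,0,0,0,0.5,0,0,17.5,0,0,0,0.5,0,0,17.5,0,0,0]

```text
time_s: 36.45
ee_pos: [0.6308, -0.0665, 0.1228]
eef_rot: [180.0, 0.0, 8.1]
wrist_force: [0.5, 0.3, -1.2]
grip_width: 0.74
grip_force: 45.2
```

Request:
move_arm:
  series: [0.5,0,0,1,0,0,0,0.5,0,0,1,0,0,0,0.8,0,0,1,0,0,0,1,0,0,1,0,0,0,1,0,0,1,0,0,0,1,0,0,1,0,0,0,1,0,0,1,0,0,0]

```text
time_s: 37.15
ee_pos: [0.6308, -0.0665, 0.1218]
eef_rot: [180.0, -0.0, 8.1]
wrist_force: [0.1, -0.6, -0.5]
grip_width: 1.003
grip_force: 0.0
```

Request:
move_arm:
  series: [1,0,0,-40,0,0,0,1,0,0,-90,0,0,0,1,0,0,-130,0,0,0,1,0,0,-130,0,0,0]

```text
time_s: 37.55
ee_pos: [0.6342, -0.0672, 0.2591]
eef_rot: [179.7, -0.7, 8.1]
wrist_force: [0.2, -0.5, -0.3]
grip_width: 1.0
grip_force: 0.0
```

Run:
```python
from h import *
s=cap('side'); find(s,'side','block_round','tip_of'); find(s,'side','block_egg','tip_of')
c=cap('wrist'); find(c,'wrist','block_round','tip_of');
c=cap('top');find(c,'top','block_egg','tip_of')
delta(.41,-.24,.26,-26)
```

```text
side tip_of block_round 0.93 [ 0.6324 -0.0669  0.1208] [277.  230.9]
side tip_of block_round 0.67 [ 0.258  -0.4945 -0.0036] [453.5 191.2]
side tip_of block_round 0.65 [ 0.356  -0.4298 -0.0055] [415.4 198.9]
side tip_of block_round 0.42 [ 0.6186  0.0369 -0.0043] [270.1 297.3]
side tip_of block_egg 0.67 [ 0.4208 -0.2008  0.0006] [373.4 247.1]
wrist tip_of block_round 0.65 [ 0.6326 -0.0628  0.1212] [312.5 218.5]
top tip_of block_egg 0.59 [0.6112 0.0411 0.0463] [278.6 208.8]
top tip_of block_egg 0.57 [ 0.4268 -0.2025 -0.0024] [371.3 282.9]
-> shift mm [-242.3  140.9   -9.4] rot [-1.000e-04  3.500e-03  5.951e-01]
```

Run:
```python
from h import *
delta(.378,-.182,.24,-26)
```

```text
-> shift mm [-265.7   79.    10.7] rot [-1.000e-04  3.500e-03  5.951e-01]
```

Request:
move_arm:
  series: [1,-262,79,10,0,0,0.595,1,-262,79,10,0,0,0.595,1,-262,79,10,0,0,0.595,1,-262,79,10,0,0,0.595,1,-262,79,10,0,0,0.595,1,-262,79,10,0,0,0.595,1,-262,79,10,0,0,0.595,1,-262,79,10,0,0,0.595,1,-262,79,10,0,0,0.595,1,-262,79,10,0,0,0.595,1,-262,79,10,0,0,0.595]

```text
time_s: 39.0
ee_pos: [0.3834, -0.1813, 0.2416]
eef_rot: [-180.0, 0.0, -25.9]
wrist_force: [-0.3, -0.8, 0.1]
grip_width: 0.998
grip_force: 0.0
```

Run:
```python
from h import *
T=tool(); print(T[:3,3].round(4),telemetry.sense()['eef_rot']); c=cap('wrist')
find(c,'wrist','block_egg','tip_of')
m=mask('wrist','block_egg',c,[.424,-.203,.025])
q,e=fit(c,m,eggpts(),[.424,-.203,np.radians(-26)]); print('egg',q.round(4),np.degrees(q[2]),e.round(2))
print('tool-frame mm',(T[:3,:3].T@(np.array([*q[:2],0])-T[:3,3])*1000).round(2))
delta(q[0],q[1],-.003,np.degrees(q[2]))
```

```text
[ 0.3834 -0.1813  0.2416] [-1.79991321e+02  1.94206804e-02 -2.59090803e+01]
wrist tip_of block_egg 0.77 [ 0.4281 -0.1992  0.0025] [312.9 147.8]
egg [ 0.4232 -0.2033 -0.4599] -26.349007311177076 0.54
tool-frame mm [ 45.53   2.38 241.55]
-> shift mm [ 45.8   2.1 244.6] rot [-0.      0.0003  0.0072]
```

Request:
move_arm:
  series: [1,45.5,3.5,50,0,0,0.007,1,45.5,3.5,100,0,0,0.007,1,45.5,3.5,150,0,0,0.007,1,45.5,3.5,160,0,0,0.007,1,45.5,3.5,160,0,0,0.007,1,45.5,3.5,190,0,0,0.007,1,45.5,3.5,220,0,0,0.007,1,45.5,3.5,244.5,0,0,0.007,1,45.5,3.5,244.5,0,0,0.007,1,45.5,3.5,244.5,0,0,0.007]

```text
time_s: 40.15
ee_pos: [0.4231, -0.2054, -0.0014]
eef_rot: [180.0, -0.1, -26.4]
wrist_force: [0.6, 0.1, 0.4]
grip_width: 1.0
grip_force: 0.0
```

Request:
move_arm:
  series: [0.5,0,0,0,0,0,0,0.5,0,0,0,0,0,0,0.5,0,0,0,0,0,0,0.5,0,0,0,0,0,0,0.5,0,0,0,0,0,0,0.5,0,0,0,0,0,0]
  squeeze: 40

```text
time_s: 40.75
ee_pos: [0.4232, -0.2056, -0.0008]
eef_rot: [180.0, -0.2, -26.4]
wrist_force: [-0.2, -0.0, 5.6]
grip_width: 0.694
grip_force: 42.6
```

Run:
```python
from h import *
delta(.6007,.1394,.19,8.1)
```

```text
-> shift mm [   6.5 -387.8 -191. ] rot [ 0.0019 -0.0037 -0.6017]
```

Request:
move_arm:
  series: [0.5,0,0,-30,0,0,0,0.5,0,0,-80,0,0,0,0.5,0,0,-130,0,0,0,0.5,0,0,-180,0,0,0,0.5,0,0,-192,0,0,0,0.5,6.5,-388,-192,0,0,-0.602,0.5,6.5,-388,-192,0,0,-0.602,0.5,6.5,-388,-192,0,0,-0.602,0.5,6.5,-388,-192,0,0,-0.602,0.5,6.5,-388,-192,0,0,-0.602,0.5,6.5,-388,-192,0,0,-0.602,0.5,6.5,-388,-192,0,0,-0.602]

```text
time_s: 41.95
ee_pos: [0.5826, 0.1081, 0.1889]
eef_rot: [180.0, 0.1, 8.1]
wrist_force: [1.7, -0.2, -3.2]
grip_width: 0.691
grip_force: 45.1
```

Run:
```python
from h import *
delta(.6007,.1394,.19,8.1)
```

```text
-> shift mm [ 22.3 -28.4  -1.1] rot [0.0004 0.0009 0.0003]
```

Request:
move_arm:
  series: [0.5,22,-28,0,0,0,0,0.5,22,-28,0,0,0,0,0.5,22,-28,0,0,0,0,0.5,22,-28,0,0,0,0,0.5,22,-28,0,0,0,0,0.5,22,-28,0,0,0,0]

```text
time_s: 42.55
ee_pos: [0.6001, 0.1358, 0.1895]
eef_rot: [180.0, 0.0, 8.0]
wrist_force: [0.7, -0.2, -1.4]
grip_width: 0.693
grip_force: 45.1
```

Run:
```python
from h import *
T=tool(); print(T[:3,3].round(4)); delta(.6007,.1394,.19,8.1)
c=cap('wrist'); X=T[:3,3]+[0,0,.02]; m=mask('wrist','block_egg',c,X)
if m is not None:
    q,e=fit(c,m,eggpts(),[*X[:2],np.radians(8.1)],T[2,3]+.0008); print(m.sum(),q,np.degrees(q[2]),e,'tool mm',(T[:3,:3].T@(np.array([*q[:2],0])-T[:3,3])*1000).round(2))
```

```text
[0.6001 0.1358 0.1895]
-> shift mm [ 1.1 -3.5 -0.5] rot [ 0.0002  0.0001 -0.0016]
30099 [0.59875168 0.13712514 0.15869867] 9.092764278014029 1.9640442360036272 tool mm [ -1.17  -1.53 189.5 ]
```

Request:
move_arm:
  series: [0.5,1.1,-3.3,0,0,0,0,0.5,1.1,-3.3,15,0,0,0,0.5,1.1,-3.3,30,0,0,0,0.5,1.1,-3.3,36,0,0,0,0.5,1.1,-3.3,40,0,0,0,0.5,1.1,-3.3,44,0,0,0,0.5,1.1,-3.3,48,0,0,0,0.5,1.1,-3.3,50,0,0,0,0.5,1.1,-3.3,50,0,0,0]

```text
time_s: 43.55
ee_pos: [0.6011, 0.1404, 0.1391]
eef_rot: [180.0, 0.0, 8.1]
wrist_force: [-0.0, -0.5, -2.6]
grip_width: 0.697
grip_force: 45.2
```

No contact force with the tip about 11 mm inside the hole. Lowering to seat.

Request:
move_arm:
  series: [0.5,0,0,4,0,0,0,0.5,0,0,8,0,0,0,0.5,0,0,12,0,0,0,0.5,0,0,15,0,0,0,0.5,0,0,17,0,0,0,0.5,0,0,17.5,0,0,0,0.5,0,0,17.5,0,0,0]

```text
time_s: 44.25
ee_pos: [0.6013, 0.1404, 0.1225]
eef_rot: [180.0, -0.0, 8.1]
wrist_force: [-1.7, -1.4, 3.2]
grip_width: 0.695
grip_force: 45.8
```

Contact with the shoulder felt. Release and lift.

Request:
move_arm:
  series: [0.5,0,0,0,0,0,0,0.8,0,0,0,0,0,0,1,0,0,0,0,0,0,1,0,0,0,0,0,0,1,0,0,0,0,0,0,1,0,0,-40,0,0,0,1,0,0,-90,0,0,0,1,0,0,-130,0,0,0,1,-130,60,-130,0,0,0,1,-130,60,-130,0,0,0,1,-130,60,-130,0,0,0,1,-130,60,-130,0,0,0]

```text
time_s: 45.45
ee_pos: [0.4757, 0.0609, 0.2519]
eef_rot: [179.9, 0.2, 8.0]
wrist_force: [0.5, 1.2, 1.4]
grip_width: 1.002
grip_force: 0.0
```

Request:
move_arm:
  series: [1,0,0,0,0,0,0,1,0,0,0,0,0,0,1,0,0,0,0,0,0]

```text
time_s: 45.75
ee_pos: [0.4822, 0.0632, 0.2517]
eef_rot: [-180.0, -0.0, 8.1]
wrist_force: [0.5, -0.0, -0.6]
grip_width: 1.001
grip_force: 0.0
```

Run:
```python
from h import *
s=cap('side'); 
for t in ('block_round','block_egg','knob_grip'): find(s,'side',t,'tip_of')
c=cap('wrist')
for t in ('block_round','block_egg','knob_grip'): find(c,'wrist',t,'tip_of')
for t,p,X,a in (('block_round',circ(),[.629,-.067],0.),('block_egg',eggpts(),[.5994,.1414],np.radians(8))):
    m=mask('wrist',t,c,[*X,.145])
    if m is not None: print(t,fit(c,m,p,[*X,a],.123))
t=cap('top'); g=s['pixels'][190:345,210:350,::-1]; h=t['pixels'][150:290,150:400,::-1]
cv2.imwrite('pics/z.png',np.hstack([cv2.resize(g,(380,420),interpolation=2),cv2.resize(c['pixels'][:,:,::-1],(410,420))]))
```

```text
side tip_of block_round 0.96 [ 0.3554 -0.428  -0.0039] [415.6 199. ]
side tip_of block_round 0.81 [ 0.2584 -0.497  -0.0013] [453.6 190. ]
side tip_of block_round 0.67 [ 0.6337 -0.0651  0.1191] [276.3 231.8]
side tip_of block_round 0.21 [ 7.264e-01  1.636e-01 -4.000e-04] [207.1 325.4]
side tip_of block_egg 0.89 [0.5969 0.143  0.1266] [257.8 296.8]
side tip_of block_egg 0.54 [ 0.7319  0.3072 -0.003 ] [176.5 375.9]
side tip_of block_egg 0.34 [ 0.6453 -0.1711  0.0883] [287.4 212.1]
side tip_of knob_grip 0.45 [ 0.6418 -0.1733  0.0853] [289.1 212.7]
side tip_of knob_grip 0.31 [ 0.6313 -0.0665  0.0435] [279.1 253.4]
wrist tip_of block_round 0.81 [ 0.6311 -0.0679  0.1226] [536.3  41.5]
wrist tip_of block_egg 0.66 [0.6028 0.144  0.1237] [224.4  38. ]
block_round (array([ 0.63103257, -0.06621641, -0.11732841]), np.float64(0.8575654410712841))
block_egg (array([0.60042203, 0.14206114, 0.1657974 ]), np.float64(1.2222261913931556))
```

View pics/z.png

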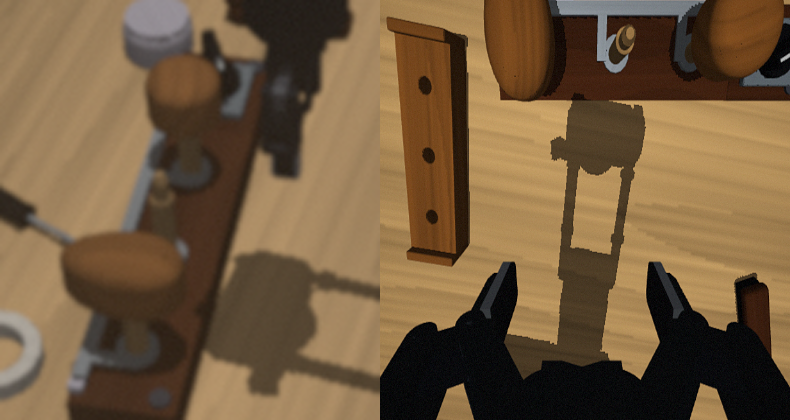

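The side view shows both blocks seated level: round on post 1 at (183,85), egg on post 3 at (122,265). The tabs lie over the collars and the robot is clear. Handing in.

```bash
python3 -c "
from h import *
print(order.sign_off())"
```

```text
the job is handed in; nothing more can be done
None
```

The job is handed in with no verdict returned: camera checks show all three posts home, the knob clicked over to about 1.12 rad, and both blocks on the bench seated level (round on post 1, egg on post 3).

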